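# Reload the radio's battery tray

### The job

The radio is lying on its face with its battery flap open. Slide the white tray with its two cells, nose (low end) first, into the battery bay until its catch holds it fully home, without forcing it, then shut the flap. Leave everything else on the bench where it is.

Things in the scene. Friction and masses are not known exactly. Their poses are not given: they have to be found in the camera images.
- radio: Green plastic radio casing, fixed, lying on its face between wooden battens 22 mm high: 172 (x) by 250 (y) by 66 mm high. Origin: centre of the underside, on the bench; z up. The upright end face at x = -86 mm looks to -x, towards the robot, and holds the opening of the battery bay
- bay_mouth (a point): Nominal middle of the bay mouth at the level of the bay floor, in the casing's end face (radio x -86, y -50 mm, 10 mm over the bench); axes as the radio's: the tray slides in along +x. The opening is 68 mm wide, its top edge 53 mm over the bench. In it sits a black battery box parallel to the casing, but glued in by hand: its middle may lie up to 6 mm left or right of this point
- bay_inside (a point): Point on that nominal axis 60 mm inside the mouth, on the bay floor; axes as the radio's. The battery box is 44.5 mm wide inside, 43 mm high under the casing's roof, which covers it all. Its side walls, 6 mm thick, end square and flush with the casing's face: a tray off to one side stops on the rim. Only the floor's front edge is bevelled. A gripper cannot follow in: the last part must be pushed
- tail_home (a point): Where the tray's tail centre is when fully home (nominal in y): 5 mm outside the casing's end face, 26 mm over the bench. From 20 mm short of home two hidden spring balls rub (8 to 15 N to get past); the last 6 mm also compress a contact spring (up to 4 N); at home the balls snap into the tray's notches and hold it. Let go sooner it is pushed back out. 2.5 mm farther is a hard stop
- tray: Loose white plastic battery tray, open on top, 137 mm long (x), 42 mm wide (y), side walls 26 mm high; with cells about 0.3 kg. Origin: centre of its underside; +x points to the nose (closed end, corner radius 1.5 mm). It can be gripped across its width (y); each side wall has a 10 mm wide notch, centre 18 mm behind the nose
- tray_tail (a point): Centre of the tray's flat tail end, which is 42 mm wide and 32 mm high: 68.5 mm to -x of the tray's origin, 16 mm above its underside; axes as the tray's
- cell_a: Large red dry cell with brass-coloured band, 33 mm across, 61 mm long, lying loose in the tail half of the tray along its x. Origin: its middle, on its axis; its place in the tray is point seat_a
- cell_b: The same cell in the nose half of the tray; its place is point seat_b
- seat_a (a point): On the tray: where the middle of cell_a belongs (32.5 mm to -x of the tray's origin, 19 mm above the underside)
- seat_b (a point): On the tray: where the middle of cell_b belongs (29 mm to +x of the tray's origin, 19 mm above the underside)
- flap (a joint): Opening angle of the green flap, rad: 0 shut, about 2 as found (swung out to the left of the mouth). It turns about an upright pin and stays where it is left (friction only: 0.5 N at its edge moves it). Dished lid, 94 mm from pin to free edge, from 6 to 60 mm over the bench; shut, its outer face stands 12 mm off the casing's face. It cannot shut if the tray is over 4 mm short of home
- flap_hinge (a point): The flap's pin at mid height: radio x = -90 mm, y = 0, 33 mm above the bench; axes as the radio's. At opening angle q the flap points from here along (-sin q, -cos q) in the radio's x, y
- flap_edge (a point): Point on the flap's outer face, 85 mm from the pin (9 mm short of the free edge) and 8 mm off the plane through the pin; its -x axis points out of the outer face (to the robot when shut)
- screwdriver: Loose screwdriver with red handle, lying on the bench; bystander. Origin: underside, about mid-length
- pliers: Loose needle-nose pliers with blue handles, 160 mm long, lying; bystander. Origin: near the pivot, on the bench
- saucer: Loose white ceramic saucer holding screws, 124 mm across, 16 mm high; bystander. Origin: centre of its underside
- tuning_knob: Loose black radio knob, 30 mm across, 12 mm high; bystander. Origin: centre of its underside
- multimeter: Loose yellow multimeter, 150 by 75 by 34 mm, lying; bystander. Origin: centre of its underside
- old_cell: Blue spent cell standing upright, 33 mm across, 61 mm high; bystander. Origin: centre of its underside
Not all that is in view belongs to the job. Several things have the shape of the tray; the one meant has the colours described above. What is shaped like the cell_a but green is not meant.

How it is judged:
By the outcome, as a careful person would: the job done as asked, in the order asked, and still so for the second after the job is handed in, with the robot touching nothing.
It also fails if it takes over 72 s, if anything falls off the work surface, if the arm or the gripper's body presses on something with over 40 N, if the wrist force passes 120 N, or if a joint passes its speed limit or range.

### The arm

A 7-joint arm with a two-finger parallel gripper is mounted at the origin on the work surface. World frame = base frame: x ahead of the robot, y to its left, z up, the work surface at z = 0. Lengths are in m, angles in rad, forces in N, time in s.
With the tool pointing down it reaches from about 0.4 to 0.85 m from the base axis. Payload 10.4 kg.
Tool frame: the origin (TCP) lies on the centre line of the jaws, within the pads' length; the fingertips stand 11 mm ahead of it and the grasp point (between the pads) lies 8 mm behind it (manip.finger_overhang is the distance from the TCP to the fingertips, in m); z points along the fingers, y is the line along which they close (so a half turn about z gives the same grasp; the last joint's range is limited). The gripper opens to 85 mm and grips with 20 to 120 N. Pads are 22 mm wide; open, the fingers measure 114 mm over their backs; the gripper's body (76 mm by 85 mm) begins 54 mm behind the grasp point. The pads swing forward as they close: fully open they stand 13 mm farther back than shut.
Start: joints at [1.197, 0.332, -0.065, 1.46, 0.022, 1.35, -0.088], TCP at [0.215, -0.587, 0.242] pointing down, gripper open.
Joint ranges: [-2.6, 2.6], [-0.5, 2.12], [-1.47, 1.34], [0.16, 2.42], [-1.27, 4.41], [0.06, 2.06], [-2.6, 2.6]. Speed limits (rad/s): [2.22, 2.22, 2.79, 2.79, 3.14, 3.14, 3.14].

### API

Orientations are given as a unit quaternion [x, y, z, w].
In Python, from workcell import manip, imaging, workorder gives the robot as it stands.
- The arm moves only by the tool jog_arm, never from a script. Its argument "deltas" is a list of rows, each an object with "gripper": the opening, from 0 (shut) to 1 (fully open); "offset": the shift along the tool's x, y, z in m, a list of three; "rotation": the turn, a rotation vector about the tool's x, y, z in degrees, a list of three. In form: [{"gripper": gripper, "offset": [tx, ty, tz], "rotation": [ax, ay, az]}, ...]. A call has 1 to 20 rows; each row shifts and turns the commanded pose from where the row before left it, along the tool's axes as they then stand; what a row does not reach is not made up. A row lasts 1/10 s, in which the tool goes at most 50 mm and 8.59 degrees, less where a joint would pass 70% of its speed; a pose out of reach is approached as far as the arm can. A call with a gripper value outside its range is refused whole. The fingers move at their own pace and stop on an object; "newtons" is the grip in N (left out, the last holds). Time passes only in rows, so rows that do not move let the fingers close. It gives the time, the measured TCP pose, the force, the opening and the grip force at its end, in the units of the state.
- manip.get_obs(): the state, without advancing time (a new reading comes with each control period).
- imaging.camera(name): name is "side" or "top" or "wrist"; returns the picture (384x512x3 uint8, blue, green, red); there is no depth.
- imaging.camera_model(name): a dict with "camera_matrix" (3x3 intrinsics, pixels), "world_to_cam" (4x4, takes a point from world to camera coordinates); the wrist camera has in their place "hand_eye" (4x4, takes a point from camera to tool coordinates, whose origin is the TCP and whose axes are the flange's). Camera axes: x right, y up, looking along -z (the intrinsics and any distortion apply to the point x, -y, -z); pixel columns grow to the right and rows downward; lengths in m; the calibration is good to about 2 mm. A picture is of the moment at which its call begins: read the wrist's pose just before it. camera_model takes no time and is no camera call.
- workorder.hand_in(): hands the job in; it is judged then, once.
The state is a dict: "clock": time; "joint_pos": joint angles; "joint_velocities": joint speeds; "tau": joint torques, N m; "position": TCP position; "ee_rot": TCP orientation; "ft_force": force on the tool from outside, world axes, zero at the start; "torque": the same for the moment, N m; "grip_width": opening from 0.0 (shut) to 1.0 (fully open); "grasp_force": force on a finger pad.
Only numpy, scipy, OpenCV 4.12 (cv2) and the standard library are available. Lean on these libraries where they do the work, as an engineer would, in place of code of your own. Each camera call takes 0.05 s, during which the arm holds its last target. There are 200 camera calls.

## Working session

There is one attempt and no reset: what is moved stays moved. The work goes in short steps, Python scripts to look and compute and a tool call to move; the robot and the scene stay as the last step left them, time stands still between calls to the robot, and variables do not carry over. Pictures are saved under pics/ and viewed, at most 10 in all, crops included, and the job is handed in when it is done.

Besides the shell and the picture viewer there is one more tool, called as name(argument=value, ...), one argument or row to a line, values as JSON. jog_arm: Moves the arm, as the interface text tells. Its arguments: {"type":"object","properties":{"deltas":{"type":"array","items":{"type":"object","properties":{"gripper":{"type":"number"},"offset":{"type":"array","items":{"type":"number"}},"rotation":{"type":"array","items":{"type":"number"}}}}},"newtons":{"type":"number"}},"required":["deltas"]}

```bash
ls; mkdir -p pics; python3 - <<'E'
from workcell import manip, imaging
import cv2,numpy as np
o=manip.get_obs();print({k:np.round(v,3) for k,v in o.items()})
for n in("top","side","wrist"):
    cv2.imwrite(f"pics/{n}0.png",imaging.camera(n));m=imaging.camera_model(n);print(n,{k:np.round(v,4).tolist() if not isinstance(v,str) else v for k,v in m.items()})
print(manip.finger_overhang)
E
```

```text
pics
{'clock': np.float64(0.0), 'joint_pos': array([ 1.197,  0.333, -0.065,  1.461,  0.022,  1.35 , -0.088]), 'joint_velocities': array([ 0.   , -0.002,  0.003, -0.001, -0.001,  0.   ,  0.001]), 'tau': array([-1.0000e-03, -6.2545e+01,  4.8000e-02, -3.9161e+01,  1.6000e-02,
        1.0000e-02, -0.0000e+00]), 'position': array([ 0.215, -0.587,  0.241]), 'ee_rot': array([ 0.985,  0.174, -0.   , -0.001]), 'ft_force': array([0.511, 0.903, 0.005]), 'torque': array([-0.019,  0.045, -0.048]), 'grasp_force': np.float64(0.0), 'grip_width': np.float64(0.999)}
top {'camera_matrix': [[433.3608, 0.0, 260.0721], [0.0, 433.3608, 191.0952], [0.0, 0.0, 1.0]], 'world_to_cam': [[-0.0172, -0.9998, 0.0036, -0.0145], [0.9993, -0.0171, 0.0337, -0.507], [-0.0337, 0.0042, 0.9994, -1.2835], [0.0, 0.0, 0.0, 1.0]]}
side {'camera_matrix': [[439.8337, 0.0, 254.3435], [0.0, 439.8337, 191.4889], [0.0, 0.0, 1.0]], 'world_to_cam': [[-0.7072, -0.707, -0.003, 0.3649], [0.3483, -0.3522, 0.8687, -0.2297], [-0.6152, 0.6133, 0.4953, -1.1501], [0.0, 0.0, 0.0, 1.0]]}
wrist {'camera_matrix': [[285.0371, 0.0, 258.0365], [0.0, 285.0371, 189.5492], [0.0, 0.0, 1.0]], 'hand_eye': [[-0.0003, 0.9653, 0.2611, 0.0647], [1.0, 0.0003, -0.0002, -0.001], [-0.0002, 0.2611, -0.9653, -0.1323], [0.0, 0.0, 0.0, 1.0]]}
0.011
```

View pics/top0.png

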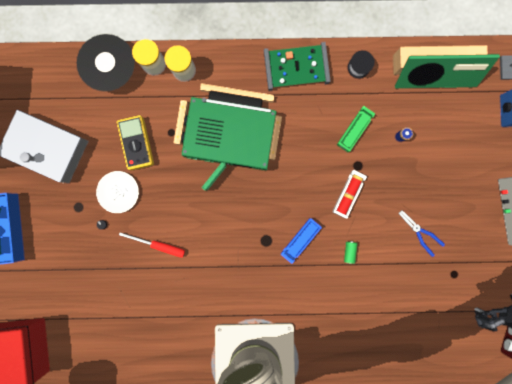

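View pics/side0.png

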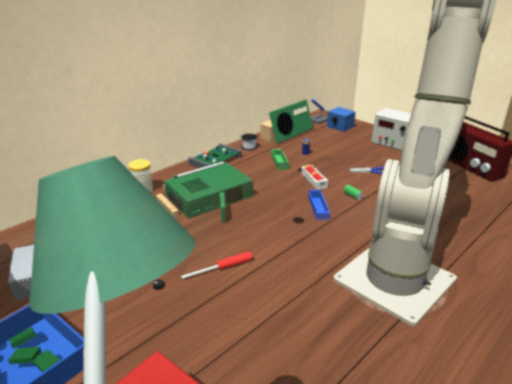

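The top view shows the radio at (230,132) with its flap out at (205,187), the white tray with red cells at (350,194), and decoys: a blue tray, a green tray and a green cell. The side view agrees. Next I'll measure the radio and tray.

```bash
cat > h.py <<'E'
from workcell import manip, imaging
import cv2,numpy as np
from scipy.spatial.transform import Rotation as R
def look(name,save=None):
    o=manip.get_obs(); im=imaging.camera(name); m=imaging.camera_model(name); K=np.array(m["camera_matrix"])
    if name=="wrist":
        T=np.eye(4);T[:3,:3]=R.from_quat(o["ee_rot"]).as_matrix();T[:3,3]=o["position"];C=T@np.array(m["hand_eye"])
    else: C=np.linalg.inv(np.array(m["world_to_cam"]))
    if save: cv2.imwrite(f"pics/{save}.png",im)
    return im,K,C
def cast(uv,K,C,z):
    uv=np.atleast_2d(np.asarray(uv,float)); d=np.c_[(uv-K[[0,1],2])/K[0,0]*[1,-1],-np.ones(len(uv))]@C[:3,:3].T
    return C[:3,3]+d*((z-C[2,3])/d[:,2])[:,None]
def proj(P,K,C):
    p=np.atleast_2d(P)-C[:3,3]; p=p@C[:3,:3]; return np.c_[K[0,2]+K[0,0]*p[:,0]/-p[:,2],K[1,2]-K[1,1]*p[:,1]/-p[:,2]]
E
python3 - <<'E'
from h import *
im,K,C=look("top")
hsv=cv2.cvtColor(im,cv2.COLOR_BGR2HSV)
g=cv2.inRange(hsv,(55,90,40),(90,255,255));g[:, :150]=0;g[:,300:]=0;g[:85]=0;g[220:]=0
body=cv2.morphologyEx(g,cv2.MORPH_OPEN,np.ones((17,17)))
c=max(cv2.findContours(body,0,1)[0],key=cv2.contourArea);r=cv2.minAreaRect(c);print(r)
b=cv2.boxPoints(r);w=cast(b,K,C,.066);print(w.round(4),np.diff(w,axis=0))
fl=g&~cv2.dilate(body,np.ones((3,3)))
c=max(cv2.findContours(fl,0,1)[0],key=cv2.contourArea);r=cv2.minAreaRect(c);print("flap",r,cast(cv2.boxPoints(r),K,C,.06).round(3).tolist())
sub=im[150:240,310:400];s=hsv[150:240,310:400]
wh=(cv2.inRange(s,(0,0,150),(180,60,255)))|cv2.inRange(s,(0,150,150),(8,255,255));wh=cv2.morphologyEx(wh,cv2.MORPH_CLOSE,np.ones((5,5)))
c=max(cv2.findContours(wh,0,1)[0],key=cv2.contourArea)+np.array([310,150]);r=cv2.minAreaRect(c);w=cast(cv2.boxPoints(r),K,C,.026);print("tray",r,w.round(4).tolist(),w.mean(0))
E
```

```text
((227.83648681640625, 134.86892700195312), (87.1830825805664, 58.0180778503418), 8.972626686096191)
[[ 0.6068  0.2032  0.066 ]
 [ 0.7712  0.1755  0.066 ]
 [ 0.7279 -0.0708  0.066 ]
 [ 0.5637 -0.0419  0.066 ]] [[ 0.16444044 -0.02774905  0.        ]
 [-0.04331477 -0.24624246  0.        ]
 [-0.16418838  0.02885906  0.        ]]
flap ((213.6463623046875, 176.31707763671875), (5.77842903137207, 31.859447479248047), 38.65980529785156) [[0.52, 0.145, 0.06], [0.59, 0.087, 0.06], [0.58, 0.074, 0.06], [0.509, 0.132, 0.06]]
tray ((349.38525390625, 193.6813201904297), (16.712533950805664, 47.636043548583984), 25.201122283935547) [[0.442, -0.2325, 0.026], [0.5679, -0.2952, 0.026], [0.5461, -0.3393, 0.026], [0.4203, -0.2764, 0.026]] [ 0.49408717 -0.28583151  0.026     ]
```

jog_arm(
  deltas=[
    {"gripper": 1, "offset": [0.0304, -0.0156, 0.0034]},
    {"offset": [0.0304, -0.0156, 0.0034]},
    {"offset": [0.0304, -0.0156, 0.0034]},
    {"offset": [0.0304, -0.0156, 0.0034]},
    {"offset": [0.0304, -0.0156, 0.0034]},
    {"offset": [0.0304, -0.0156, 0.0034]},
    {"offset": [0.0304, -0.0156, 0.0034]},
    {"offset": [0.0304, -0.0156, 0.0034]},
    {"offset": [0.0304, -0.0156, 0.0034]},
    {"offset": [0.0304, -0.0156, 0.0034]},
    {"offset": [0.0304, -0.0156, 0.0034]},
    {"offset": [0.0304, -0.0156, 0.0034]},
    {"rotation": [0, 0, 7.75]},
    {"rotation": [0, 0, 7.75]},
    {"rotation": [0, 0, 7.75]},
    {"rotation": [0, 0, 7.75]},
    {"rotation": [0, 0, 7.75]},
    {"rotation": [0, 0, 7.75]},
    {"rotation": [0, 0, 0]},
    {"rotation": [0, 0, 0]},
  ],
)

```text
schema error: expected keys gripper, offset, rotation
```

jog_arm(
  deltas=[
    {"gripper": 1, "offset": [0.0304, -0.0156, 0.0034], "rotation": [0, 0, 0]},
    {"gripper": 1, "offset": [0.0304, -0.0156, 0.0034], "rotation": [0, 0, 0]},
    {"gripper": 1, "offset": [0.0304, -0.0156, 0.0034], "rotation": [0, 0, 0]},
    {"gripper": 1, "offset": [0.0304, -0.0156, 0.0034], "rotation": [0, 0, 0]},
    {"gripper": 1, "offset": [0.0304, -0.0156, 0.0034], "rotation": [0, 0, 0]},
    {"gripper": 1, "offset": [0.0304, -0.0156, 0.0034], "rotation": [0, 0, 0]},
    {"gripper": 1, "offset": [0.0304, -0.0156, 0.0034], "rotation": [0, 0, 0]},
    {"gripper": 1, "offset": [0.0304, -0.0156, 0.0034], "rotation": [0, 0, 0]},
    {"gripper": 1, "offset": [0.0304, -0.0156, 0.0034], "rotation": [0, 0, 0]},
    {"gripper": 1, "offset": [0.0304, -0.0156, 0.0034], "rotation": [0, 0, 0]},
    {"gripper": 1, "offset": [0.0304, -0.0156, 0.0034], "rotation": [0, 0, 0]},
    {"gripper": 1, "offset": [0.0304, -0.0156, 0.0034], "rotation": [0, 0, 0]},
    {"gripper": 1, "offset": [0, 0, 0], "rotation": [0, 0, 7.75]},
    {"gripper": 1, "offset": [0, 0, 0], "rotation": [0, 0, 7.75]},
    {"gripper": 1, "offset": [0, 0, 0], "rotation": [0, 0, 7.75]},
    {"gripper": 1, "offset": [0, 0, 0], "rotation": [0, 0, 7.75]},
    {"gripper": 1, "offset": [0, 0, 0], "rotation": [0, 0, 7.75]},
    {"gripper": 1, "offset": [0, 0, 0], "rotation": [0, 0, 7.75]},
    {"gripper": 1, "offset": [0, 0, 0], "rotation": [0, 0, 0]},
    {"gripper": 1, "offset": [0, 0, 0], "rotation": [0, 0, 0]},
  ],
)

```text
clock: 2.2
position: [0.493, -0.2857, 0.2014]
ee_rot: [0.974, -0.226, -0.0, 0.0]
ft_force: [-0.3, -0.6, -1.0]
grip_width: 0.998
grasp_force: 0.0
```

```bash
python3 - <<'E'
from h import *
o=manip.get_obs();print(o["clock"],o["position"],R.from_quat(o["ee_rot"]).as_matrix().round(4).tolist(),o["joint_pos"].round(2))
look("wrist","w1")
E
```

```text
2.2 [ 0.49300553 -0.28570965  0.20140508] [[0.8976, -0.4409, -0.0002], [-0.4409, -0.8976, -0.0], [-0.0002, 0.0001, -1.0]] [ 0.64  0.25 -0.23  1.66  0.06  1.24 -1.63]
```

View pics/w1.png

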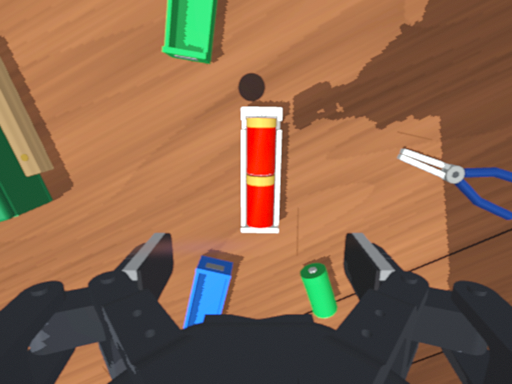

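The tray is centred at (261,170), with ends at rows 107 and 233. Which end is the nose isn't clear yet, so I'll zoom in.

```bash
python3 - <<'E'
import cv2
im=cv2.imread("pics/w1.png")[95:245,215:310]
cv2.imwrite("pics/w1z.png",cv2.resize(im,None,fx=4,fy=4,interpolation=cv2.INTER_CUBIC))
E
```

```text
(no output)
```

View pics/w1z.png

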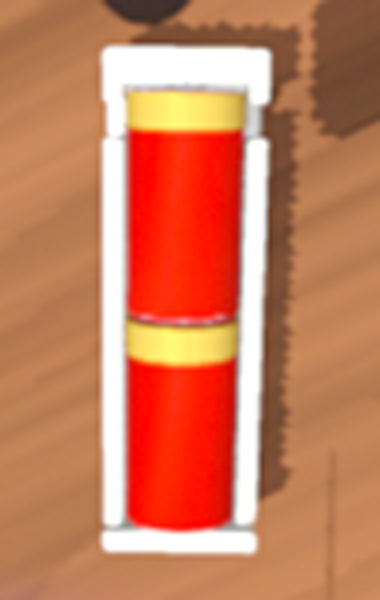

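Zoomed in, the side-wall notches sit about 18 mm from the upper end, and that end has the wide 9 mm gap. So the nose is the upper end, pointing away from the robot. Next I'll look into the bay mouth with the tool tilted.

jog_arm(
  deltas=[
    {"gripper": 0.7, "offset": [0, 0, 0], "rotation": [0, 0, -8.15]},
    {"gripper": 0.7, "offset": [0, 0, 0], "rotation": [0, 0, -8.15]},
    {"gripper": 0.7, "offset": [-0.006, -0.041, 0], "rotation": [0, 0, 0]},
    {"gripper": 0.7, "offset": [-0.006, -0.041, 0], "rotation": [0, 0, 0]},
    {"gripper": 0.7, "offset": [-0.006, -0.041, 0], "rotation": [0, 0, 0]},
    {"gripper": 0.7, "offset": [-0.006, -0.041, 0], "rotation": [0, 0, 0]},
    {"gripper": 0.7, "offset": [-0.006, -0.041, 0], "rotation": [0, 0, 0]},
    {"gripper": 0.7, "offset": [-0.006, -0.041, 0], "rotation": [0, 0, 0]},
    {"gripper": 0.7, "offset": [-0.006, -0.041, 0], "rotation": [0, 0, 0]},
    {"gripper": 0.7, "offset": [-0.006, -0.041, 0], "rotation": [0, 0, 0]},
    {"gripper": 0.7, "offset": [0, 0, 0], "rotation": [0, 7.5, 0]},
    {"gripper": 0.7, "offset": [0, 0, 0], "rotation": [0, 7.5, 0]},
    {"gripper": 0.7, "offset": [0, 0, 0], "rotation": [0, 7.5, 0]},
    {"gripper": 0.7, "offset": [0, 0, 0], "rotation": [0, 7.5, 0]},
    {"gripper": 0.7, "offset": [0, 0, 0], "rotation": [0, 7.5, 0]},
    {"gripper": 0.7, "offset": [0, 0, 0], "rotation": [0, 7.5, 0]},
    {"gripper": 0.7, "offset": [-0.0177, 0, 0.0177], "rotation": [0, 0, 0]},
    {"gripper": 0.7, "offset": [-0.0177, 0, 0.0177], "rotation": [0, 0, 0]},
    {"gripper": 0.7, "offset": [-0.0177, 0, 0.0177], "rotation": [0, 0, 0]},
    {"gripper": 0.7, "offset": [-0.0177, 0, 0.0177], "rotation": [0, 0, 0]},
  ],
)

```text
clock: 4.25
position: [0.5125, 0.0487, 0.1342]
ee_rot: [0.921, -0.079, 0.38, 0.037]
ft_force: [-0.2, 1.0, 0.4]
grip_width: 0.701
grasp_force: 0.0
```

jog_arm(
  deltas=[
    {"gripper": 0.7, "offset": [0, 0, 0], "rotation": [0, 0, 0]},
    {"gripper": 0.7, "offset": [0, 0, 0], "rotation": [0, 0, 0]},
    {"gripper": 0.7, "offset": [0, 0, 0], "rotation": [0, 0, 0]},
  ],
)

```text
clock: 4.55
position: [0.5126, 0.0486, 0.1359]
ee_rot: [0.92, -0.081, 0.381, 0.037]
ft_force: [-0.3, -0.6, -0.1]
grip_width: 0.698
grasp_force: 0.0
```

```bash
python3 - <<'E'
from h import *
o=manip.get_obs();print(o["clock"],o["position"],R.from_quat(o["ee_rot"]).as_matrix().round(4).tolist(),o["joint_pos"].round(2))
im,K,C=look("wrist","w2"); np.savez("w2.npz",K=K,C=C)
cv2.imwrite("pics/w2z.png",cv2.resize(im[60:310,80:440],None,fx=2.2,fy=2.2,interpolation=cv2.INTER_CUBIC))
E
```

```text
4.55 [0.51262027 0.04864265 0.13585109] [[0.6967, -0.1764, 0.6953], [-0.1206, -0.9843, -0.1289], [0.7071, 0.0059, -0.7071]] [ 1.03 -0.36 -1.33  2.41  0.43  0.14 -2.56]
```

View pics/w2z.png

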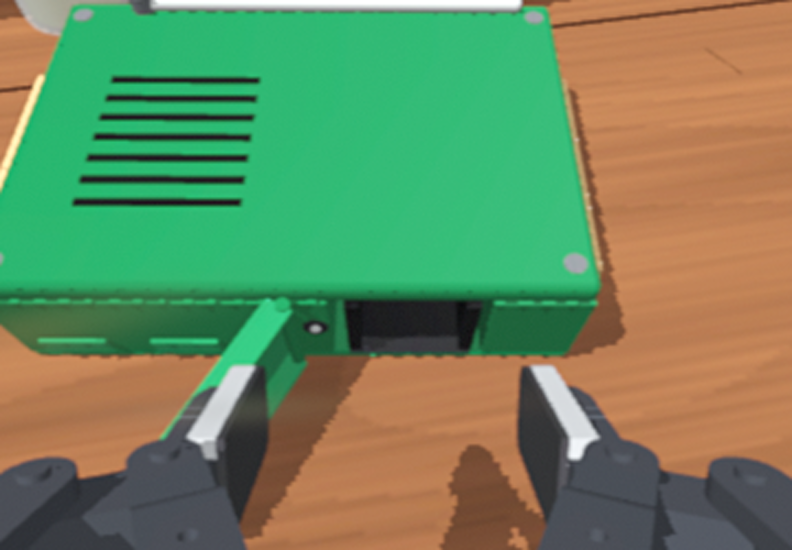

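The mouth shows at zoom (340–485, 300–350). The black box wall ends are dark strips near 347–362 and 465–480. I'll measure it numerically.

```bash
python3 - <<'E'
from h import *
im=cv2.imread("pics/w2.png");d=np.load("w2.npz");K,C=d["K"],d["C"]
hsv=cv2.cvtColor(im,cv2.COLOR_BGR2HSV)
g=cv2.inRange(hsv,(60,100,30),(90,255,255))
# bottom edge of casing right of mouth & left part, per column lowest green
for cols in (range(100,175,8),range(302,338,4)):
    pts=[(c,np.where(g[150:260,c])[0].max()+150.5) for c in cols]
    print(np.c_[pts,cast(pts,K,C,0)[:,:2].round(4)].tolist())
# roof front edge: gradient at brightness drop
v=hsv[:,:,2].astype(int)
for c in range(100,350,25): print(c,v[180:226:1,c].tolist())
for r in (200,204,208,212,216): print(r,[tuple(im[r,c]) and int(im[r,c].max()) for c in range(226,312)])
E
```

```text
[[100.0, 219.5, 0.6145, 0.1983], [108.0, 219.5, 0.6131, 0.1901], [116.0, 220.5, 0.6105, 0.1818], [124.0, 220.5, 0.609, 0.1735], [132.0, 220.5, 0.6075, 0.1653], [140.0, 220.5, 0.6061, 0.157], [148.0, 220.5, 0.6046, 0.1488], [156.0, 257.5, 0.5632, 0.1406], [164.0, 220.5, 0.6017, 0.1323], [172.0, 237.5, 0.5813, 0.1246]]
[[302.0, 220.5, 0.5765, -0.0105], [306.0, 220.5, 0.5757, -0.0147], [310.0, 220.5, 0.575, -0.0189], [314.0, 220.5, 0.5743, -0.023], [318.0, 220.5, 0.5735, -0.0272], [322.0, 220.5, 0.5728, -0.0313], [326.0, 220.5, 0.5721, -0.0355], [330.0, 220.5, 0.5713, -0.0396], [334.0, 220.5, 0.5706, -0.0438]]
100 [185, 185, 185, 185, 185, 185, 185, 181, 176, 171, 162, 138, 127, 116, 99, 110, 157, 162, 122, 99, 100, 106, 110, 110, 110, 112, 112, 112, 112, 110, 110, 109, 104, 140, 190, 168, 122, 109, 111, 114, 103, 147, 197, 205, 202, 201]
125 [185, 185, 185, 185, 185, 185, 185, 181, 177, 171, 165, 153, 139, 125, 110, 105, 132, 156, 129, 113, 114, 115, 114, 115, 114, 113, 112, 110, 111, 109, 108, 105, 102, 128, 177, 170, 131, 113, 115, 113, 99, 115, 179, 201, 203, 201]
150 [186, 186, 186
[... 2869 characters left out ...]
121, 123, 124, 121, 101, 55, 20, 21, 22, 25, 20, 30, 33, 35, 34, 33, 33, 33, 34, 31, 32, 33, 31, 31, 31, 32, 32, 32, 34, 33, 33, 37, 39, 37, 35, 39, 40, 41, 42, 42, 41, 39, 38, 38, 38, 38, 40, 44, 44, 43, 45, 44, 40, 40, 37, 30, 24, 24, 22, 23, 24, 35, 77, 109, 104, 76, 70, 87, 100, 101, 101, 100, 100, 99, 101, 100, 101, 101, 100]
216 [88, 87, 87, 87, 86, 93, 109, 122, 123, 124, 123, 113, 80, 35, 18, 18, 23, 25, 40, 50, 53, 52, 51, 50, 51, 48, 51, 50, 52, 56, 62, 65, 63, 64, 65, 66, 66, 65, 65, 65, 67, 66, 65, 65, 65, 64, 64, 64, 64, 65, 66, 66, 65, 65, 65, 65, 65, 63, 63, 63, 63, 55, 39, 22, 20, 23, 22, 36, 80, 116, 125, 112, 89, 90, 99, 101, 100, 100, 100, 100, 101, 100, 100, 100, 101, 99]
```

```bash
python3 - <<'E'
import cv2
im=cv2.imread("pics/w2.png")[188:226,222:312]
cv2.imwrite("pics/w2m.png",cv2.convertScaleAbs(cv2.resize(im,None,fx=8,fy=8,interpolation=cv2.INTER_CUBIC),alpha=2))
E
```

```text
(no output)
```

View pics/w2m.png

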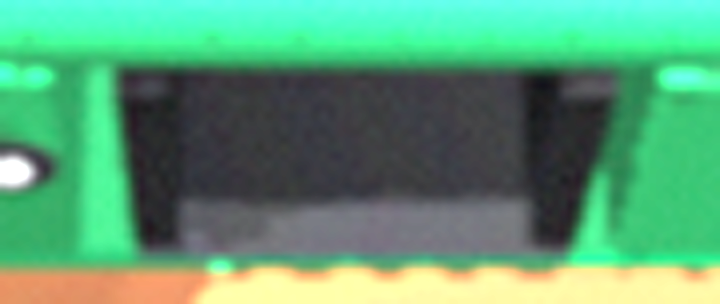

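```bash
python3 - <<'E'
from h import *
im=cv2.imread("pics/w2.png");d=np.load("w2.npz");K,C=d["K"],d["C"]
v=cv2.cvtColor(im,cv2.COLOR_BGR2HSV)[:,:,2].astype(float)
P=[]
for c in range(105,345,3):
    s=v[180:198,c]; i=np.where(s<145)[0]
    if len(i): i=i[0]; P.append((c,180+i-1+(s[i-1]-145)/(s[i-1]-s[i])))
w=cast(P,K,C,.064)[:,:2]
vx,vy,x0,y0=cv2.fitLine(w.astype(np.float32),cv2.DIST_HUBER,0,.001,.001).ravel();print("roof edge",np.degrees(np.arctan2(vx,vy)),x0,y0)
yaw=np.radians(-10.1);ax=np.array([np.cos(yaw),np.sin(yaw)]);ay=np.array([-ax[1],ax[0]])
print("face x: roof",(w@ax).mean(), "bottom",(cast([(124,221),(310,221),(334,221)],K,C,0)[:,:2]@ax))
fx=.5685
def face(u,vv): # intersect ray with face plane ax.p=fx
    dd=np.array([(u-K[0,2])/K[0,0],-(vv-K[1,2])/K[0,0],-1])@C[:3,:3].T; t=(fx-C[:2,3]@ax)/(dd[:2]@ax); p=C[:3,3]+t*dd; return round(p[:2]@ay,4),round(p[2],4)
for n,u,r in(("L216",243.9,216),("R216",287.8,216),("wallL out216",238.6,216),("wallR out",293.6,216),("jambL216",231.5,216),("jambR200",302.5,200),("jambL200",231.9,200),("jambR216",298.5,216)): print(n,face(u,r))
# casing corners right: rightmost bottom corner
g=cv2.inRange(cv2.cvtColor(im,cv2.COLOR_BGR2HSV),(60,100,30),(90,255,255))
for r in (170,180,186,205,212,217): print(r,np.where(g[r])[0].max(), face(np.where(g[r])[0].max()+.5,r), cast([(np.where(g[r])[0].max()+.5,r)],K,C,.066)[0,:2]@ay)
E
```

```text
roof edge 10.186016 0.5859456 0.05208168
face x: roof 0.5678540743434868 bottom [0.56856913 0.56882536 0.56885859]
L216 (np.float64(0.1514), np.float64(0.0131))
R216 (np.float64(0.107), np.float64(0.0132))
wallL out216 (np.float64(0.1567), np.float64(0.0131))
wallR out (np.float64(0.1011), np.float64(0.0133))
jambL216 (np.float64(0.1639), np.float64(0.0131))
jambR200 (np.float64(0.097), np.float64(0.048))
jambL200 (np.float64(0.161), np.float64(0.0477))
jambR216 (np.float64(0.0962), np.float64(0.0133))
170 348 (np.float64(0.0691), np.float64(0.0968)) 0.057077271653961904
180 350 (np.float64(0.0634), np.float64(0.0825)) 0.057002348023272115
186 351 (np.float64(0.0599), np.float64(0.073)) 0.057131064438968614
205 345 (np.float64(0.0553), np.float64(0.0381)) 0.06511677812179177
212 341 (np.float64(0.0551), np.float64(0.0228)) 0.06937314468666374
217 338 (np.float64(0.0551), np.float64(0.011)) 0.07245874084827192
```

```bash
python3 - <<'E'
from h import *
im=cv2.imread("pics/w1.png");m=imaging.camera_model("wrist");K=np.array(m["camera_matrix"])
T=np.eye(4);T[:3,:3]=[[0.8976,-0.4409,-0.0002],[-0.4409,-0.8976,0],[-0.0002,0.0001,-1]];T[:3,3]=[0.49300553,-0.28570965,0.20140508];C=T@np.array(m["hand_eye"])
s=cv2.cvtColor(im,cv2.COLOR_BGR2HSV)
wh=cv2.inRange(s,(0,0,190),(180,70,255));wh[:95]=0;wh[245:]=0;wh[:,:225]=0;wh[:,300:]=0
ed=[(r,np.where(wh[r])[0].min()-.5,np.where(wh[r])[0].max()+.5) for r in range(140,222,4)]
a=np.array(ed);L=cast(a[:,[1,0]],K,C,.026);Rr=cast(a[:,[2,0]],K,C,.026);M=(L+Rr)/2
vx,vy,x0,y0=cv2.fitLine(M[:,:2].astype(np.float32),cv2.DIST_L2,0,.001,.001).ravel()
print("width",np.linalg.norm(L-Rr,axis=1).round(4),"yaw",np.degrees(np.arctan2(vy,vx)),x0,y0)
rows=np.where(wh[:,262])[0];rows=np.where(wh[:,255:268].any(1))[0];print(rows.min(),rows.max())
t=np.array([vx,vy])*np.sign(vx)
n=cast([(262,rows.min()-.5)],K,C,.026)[0,:2];q=cast([(260,rows.max()+.5)],K,C,.032)[0,:2]
print("nose",n,"tail",q,"len",(n-q)@t); o=np.array([x0,y0]); qt=o+t*((q-o)@t); print("tail on axis",qt, "grip 14 ahead",qt+t*.014)
print("in tool y, centreline:", [(T[:3,:3].T@(np.r_[p,0.026]-T[:3,3])).round(4).tolist() for p in (qt,qt+t*.137)])
E
```

```text
width [0.045  0.0452 0.0442 0.0444 0.0446 0.0447 0.0449 0.0451 0.0452 0.0454
 0.0445 0.0446 0.0448 0.045  0.0451 0.0453 0.0455 0.0434 0.0436 0.0437
 0.0439] yaw -26.732758 0.48526675 -0.2839627
106 233
nose [ 0.55619009 -0.32123134] tail [ 0.43037264 -0.25734387] len 0.14110784853389752
tail on axis [ 0.43078619 -0.25652279] grip 14 ahead [ 0.44328979 -0.26282041]
in tool y, centreline: [[-0.0687, 0.0012, 0.1754], [0.0683, 0.0026, 0.1754]]
```

jog_arm(
  deltas=[
    {"gripper": 0.7, "offset": [0, 0, 0], "rotation": [0, -7.5, 0]},
    {"gripper": 0.7, "offset": [0, 0, 0], "rotation": [0, -7.5, 0]},
    {"gripper": 0.7, "offset": [0, 0, 0], "rotation": [0, -7.5, 0]},
    {"gripper": 0.7, "offset": [0, 0, 0], "rotation": [0, -7.5, 0]},
    {"gripper": 0.7, "offset": [0, 0, 0], "rotation": [0, -7.5, 0]},
    {"gripper": 0.7, "offset": [0, 0, 0], "rotation": [0, -7.5, 0]},
    {"gripper": 1, "offset": [-0.0017, 0.0398, 0.0045], "rotation": [0, 0, 0]},
    {"gripper": 1, "offset": [-0.0017, 0.0398, 0.0045], "rotation": [0, 0, 0]},
    {"gripper": 1, "offset": [-0.0017, 0.0398, 0.0045], "rotation": [0, 0, 0]},
    {"gripper": 1, "offset": [-0.0017, 0.0398, 0.0045], "rotation": [0, 0, 0]},
    {"gripper": 1, "offset": [-0.0017, 0.0398, 0.0045], "rotation": [0, 0, 0]},
    {"gripper": 1, "offset": [-0.0017, 0.0398, 0.0045], "rotation": [0, 0, 0]},
    {"gripper": 1, "offset": [-0.0017, 0.0398, 0.0045], "rotation": [0, 0, 0]},
    {"gripper": 1, "offset": [-0.0017, 0.0398, 0.0045], "rotation": [0, 0, 0]},
    {"gripper": 1, "offset": [0, 0, 0], "rotation": [0, 0, 8.25]},
    {"gripper": 1, "offset": [0, 0, 0], "rotation": [0, 0, 8.25]},
    {"gripper": 1, "offset": [0, 0, 0], "rotation": [0, 0, 0]},
    {"gripper": 1, "offset": [0, 0, 0], "rotation": [0, 0, 0]},
    {"gripper": 1, "offset": [0, 0, 0], "rotation": [0, 0, 0]},
  ],
)

```text
clock: 6.5
position: [0.4435, -0.2618, 0.1011]
ee_rot: [0.973, -0.229, 0.007, 0.002]
ft_force: [0.5, 0.0, 1.0]
grip_width: 0.998
grasp_force: 0.0
```

```bash
python3 - <<'E'
from h import *
im,K,C=look("wrist","w3")
o=manip.get_obs();M=R.from_quat(o["ee_rot"]).as_matrix();print(o["clock"],o["position"].round(4),M.round(4).tolist(),o["joint_pos"].round(2))
print("to grip, tool axes:",M.T@(np.array([.4432,-.2628,.014])-o["position"]))
s=cv2.cvtColor(im,cv2.COLOR_BGR2HSV)
wh=cv2.inRange(s,(0,0,190),(180,70,255))
c=max(cv2.findContours(wh,0,1)[0],key=cv2.contourArea);print(cv2.boundingRect(c))
x,y,w,h=cv2.boundingRect(c)
for r in range(y,y+h,12):
    q=c[abs(c[:,0,1]-r)<=1][:,0,0];p=cast([(q.min()-.5,r),(q.max()+.5,r)],K,C,.026);p=(p-o["position"])@M;print(r,q.min(),q.max(),p[:,:2].round(4).tolist())
print("tail x:",((cast([(x+w/2,y+h-.5)],K,C,.032)-o["position"])@M).round(4), "nose",((cast([(x+w/2,y-.5)],K,C,.026)-o["position"])@M).round(4))
E
```

```text
6.55 [ 0.4435 -0.2619  0.1013] [[0.8946, -0.4467, 0.0131], [-0.4466, -0.8947, -0.0072], [0.015, 0.0006, -0.9999]] [ 1.12  0.3  -0.76  1.89  0.24  1.03 -1.78]
to grip, tool axes: [-0.00119268  0.00087909  0.08724282]
(229, 17, 66, 27)
17 230 292 [[0.1246, -0.0187], [0.1247, 0.0225]]
29 229 294 [[0.1175, -0.0195], [0.1176, 0.0241]]
41 229 293 [[0.1103, -0.0197], [0.1104, 0.0236]]
tail x: [[0.1075 0.0026 0.0709]] nose [[0.1249 0.0026 0.0771]]
```

jog_arm(
  deltas=[
    {"gripper": 1, "offset": [-0.001, 0.0018, 0], "rotation": [0, -0.86, 0]},
    {"gripper": 1, "offset": [0, 0, 0.0145], "rotation": [0, 0, 0]},
    {"gripper": 1, "offset": [0, 0, 0.0145], "rotation": [0, 0, 0]},
    {"gripper": 1, "offset": [0, 0, 0.0145], "rotation": [0, 0, 0]},
    {"gripper": 1, "offset": [0, 0, 0.0145], "rotation": [0, 0, 0]},
    {"gripper": 1, "offset": [0, 0, 0.0145], "rotation": [0, 0, 0]},
    {"gripper": 1, "offset": [0, 0, 0.0145], "rotation": [0, 0, 0]},
    {"gripper": 1, "offset": [0, 0, 0], "rotation": [0, 0, 0]},
    {"gripper": 1, "offset": [0, 0, 0], "rotation": [0, 0, 0]},
  ],
)

```text
clock: 7.45
position: [0.4416, -0.2634, 0.0142]
ee_rot: [0.973, -0.231, -0.0, 0.0]
ft_force: [0.3, 0.1, 0.8]
grip_width: 1.002
grasp_force: 0.0
```

jog_arm(
  deltas=[
    {"gripper": 0.6, "offset": [0, 0, 0], "rotation": [0, 0, 0]},
    {"gripper": 0.5, "offset": [0, 0, 0], "rotation": [0, 0, 0]},
    {"gripper": 0.4, "offset": [0, 0, 0], "rotation": [0, 0, 0]},
    {"gripper": 0.4, "offset": [0, 0, 0], "rotation": [0, 0, 0]},
    {"gripper": 0.4, "offset": [0, 0, 0], "rotation": [0, 0, 0]},
    {"gripper": 0.4, "offset": [0, 0, 0], "rotation": [0, 0, 0]},
    {"gripper": 0.4, "offset": [0, 0, 0], "rotation": [0, 0, 0]},
  ],
  newtons=40,
)

```text
clock: 8.15
position: [0.442, -0.2638, 0.015]
ee_rot: [0.973, -0.231, 0.001, 0.001]
ft_force: [-0.8, 0.2, 5.6]
grip_width: 0.479
grasp_force: 40.9
```

jog_arm(
  deltas=[
    {"gripper": 0.4, "offset": [0, 0, -0.01], "rotation": [0, 0, 0]},
    {"gripper": 0.4, "offset": [0, 0, -0.015], "rotation": [0, 0, 0]},
    {"gripper": 0.4, "offset": [0, 0, -0.02], "rotation": [0, 0, 0]},
    {"gripper": 0.4, "offset": [0, 0, -0.02], "rotation": [0, 0, 0]},
    {"gripper": 0.4, "offset": [0, 0, 0], "rotation": [0, 0, 0]},
    {"gripper": 0.4, "offset": [0, 0, 0], "rotation": [0, 0, 0]},
  ],
)

```text
clock: 8.75
position: [0.4415, -0.2639, 0.0798]
ee_rot: [0.973, -0.232, 0.0, 0.001]
ft_force: [0.1, -0.5, -2.8]
grip_width: 0.481
grasp_force: 41.1
```

```bash
cat > held.py <<'E'
from h import *
import sys
im,K,C=look("wrist",sys.argv[1])
o=manip.get_obs();M=R.from_quat(o["ee_rot"]).as_matrix();p0=o["position"]
print(o["clock"],p0.round(4),M.round(4).tolist(),o["ft_force"].round(1),o["grip_width"])
s=cv2.cvtColor(im,cv2.COLOR_BGR2HSV)
rd=cv2.inRange(s,(0,150,90),(8,255,255))|cv2.inRange(s,(172,150,90),(180,255,255))
c=max(cv2.findContours(rd,0,1)[0],key=cv2.contourArea);print("red",cv2.boundingRect(c))
wh=cv2.inRange(s,(0,0,190),(180,70,255));wh[:,:200]=0;wh[:,320:]=0
zt=float(sys.argv[2]) # tool z of wall top plane
def tool(u,r):
    H=np.linalg.inv(np.r_[np.c_[M,p0],[[0,0,0,1]]])@C
    return cast([(u,r)],K,H,zt)[0,:2]
for r in range(0,200,14):
    q=np.where(wh[r])[0]
    if len(q): a,b=tool(q.min()-.5,r),tool(q.max()+.5,r);print(r,q.min(),q.max(),a.round(4),b.round(4),"mid",((a+b)/2).round(4),"w",round(b[1]-a[1],4))
E
python3 held.py w4 -0.011
```

```text
8.8 [ 0.4411 -0.2635  0.079 ] [[0.8928, -0.4504, -0.0004], [-0.4504, -0.8928, -0.0005], [-0.0001, 0.0007, -1.0]] [ 0.2 -0.  -3. ] 0.4821930577239091
red (215, 0, 83, 136)
0 210 213 [ 0.1058 -0.0179] [ 0.1058 -0.0164] mid [ 0.1058 -0.0171] w 0.0015
14 200 312 [ 0.1011 -0.0219] [0.1011 0.0211] mid [ 0.1011 -0.0004] w 0.043
28 200 312 [ 0.0963 -0.0221] [0.0963 0.0214] mid [ 0.0963 -0.0004] w 0.0435
42 201 311 [ 0.0914 -0.022 ] [0.0914 0.0212] mid [ 0.0914 -0.0004] w 0.0432
56 202 311 [ 0.0864 -0.0219] [0.0864 0.0215] mid [ 0.0864 -0.0002] w 0.0434
70 203 310 [ 0.0813 -0.0218] [0.0813 0.0213] mid [ 0.0813 -0.0002] w 0.0431
84 203 310 [ 0.076 -0.022] [0.076  0.0216] mid [ 0.076  -0.0002] w 0.0436
98 204 309 [ 0.0707 -0.0219] [0.0706 0.0214] mid [ 0.0706 -0.0002] w 0.0433
112 205 309 [ 0.0651 -0.0218] [0.0651 0.0217] mid [ 0.0651 -0.    ] w 0.0434
126 205 308 [ 0.0595 -0.022 ] [0.0595 0.0215] mid [ 0.0595 -0.0003] w 0.0436
140 206 307 [ 0.0537 -0.0219] [0.0537 0.0214] mid [ 0.0537 -0.0003] w 0.0433
154 207 306 [ 0.0477 -0.0218] [0.0477 0.0212] mid [ 0.0477 -0.0003] w 0.0429
168 208 306 [ 0.0416 -0.0216] [0.0416 0.0215] mid [ 0.0416 -0.0001] w 0.0431
182 209 305 [ 0.0354 -0.0215] [0.0353 0.0213] mid [ 0.0354 -0.0001] w 0.0427
196 210 305 [ 0.0289 -0.0213] [0.0289 0.0216] mid [0.0289 0.0001] w 0.0429
```

View pics/w4.png

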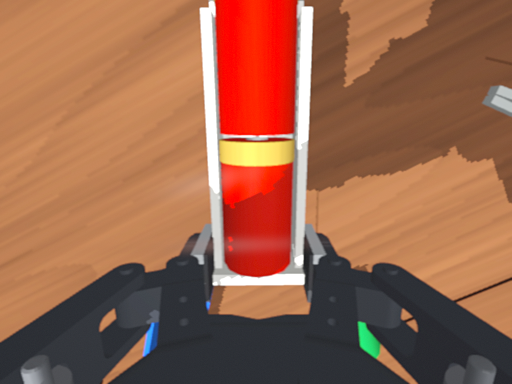

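The tray is held centred (mid tool y ≈ -0.2 mm) and level, with the red cells seated and the tail at row 283. I'll carry it to just in front of the mouth.

jog_arm(
  deltas=[
    {"gripper": 0.4, "offset": [-0.029, 0, 0], "rotation": [0, 0, -5.54]},
    {"gripper": 0.4, "offset": [-0.029, 0, 0], "rotation": [0, 0, -5.54]},
    {"gripper": 0.4, "offset": [0, 0, 0], "rotation": [0, 0, -5.54]},
    {"gripper": 0.4, "offset": [0, -0.02, 0], "rotation": [0, 0, 0]},
    {"gripper": 0.4, "offset": [0, -0.03, 0], "rotation": [0, 0, 0]},
    {"gripper": 0.4, "offset": [0, -0.03, 0], "rotation": [0, 0, 0]},
    {"gripper": 0.4, "offset": [0, -0.03, 0], "rotation": [0, 0, 0]},
    {"gripper": 0.4, "offset": [0, -0.03, 0], "rotation": [0, 0, 0]},
    {"gripper": 0.4, "offset": [0, -0.03, 0], "rotation": [0, 0, 0]},
    {"gripper": 0.4, "offset": [0, -0.03, 0], "rotation": [0, 0, 0]},
    {"gripper": 0.4, "offset": [0, -0.03, 0], "rotation": [0, 0, 0]},
    {"gripper": 0.4, "offset": [0, -0.03, 0], "rotation": [0, 0, 0]},
    {"gripper": 0.4, "offset": [0, -0.03, 0], "rotation": [0, 0, 0]},
    {"gripper": 0.4, "offset": [0, -0.01, 0], "rotation": [0, 0, 0]},
    {"gripper": 0.4, "offset": [0, 0, 0.012], "rotation": [0, 0, 0]},
    {"gripper": 0.4, "offset": [0, 0, 0.012], "rotation": [0, 0, 0]},
    {"gripper": 0.4, "offset": [0, 0, 0.012], "rotation": [0, 0, 0]},
    {"gripper": 0.4, "offset": [0, 0, 0], "rotation": [0, 0, 0]},
    {"gripper": 0.4, "offset": [0, 0, 0], "rotation": [0, 0, 0]},
  ],
)

```text
clock: 10.7
position: [0.4411, 0.0548, 0.0427]
ee_rot: [0.996, -0.089, -0.001, 0.0]
ft_force: [-0.4, 0.2, -2.3]
grip_width: 0.484
grasp_force: 41.8
```

```bash
cat > st.py <<'E'
from h import *
import sys
yaw=np.radians(-10.15);ax=np.array([np.cos(yaw),np.sin(yaw),0]);ay=np.array([-ax[1],ax[0],0])
FX=.5683;B=.1297
o=manip.get_obs();p=o["position"];M=R.from_quat(o["ee_rot"]).as_matrix()
print("t",round(o["clock"],2),"a",round(p@ax-FX,4),"b",round(p@ay-B,4),"z",round(p[2],4),"yaw err deg",round(float(np.degrees(np.arctan2(M[1,0],M[0,0])-yaw)),2),"tilt",M[:2,2].round(4))
print("F a,b,z",(o["ft_force"]@ax).round(1),(o["ft_force"]@ay).round(1),o["ft_force"][2].round(1),"grip",round(float(o["grip_width"]),3),"q",o["joint_pos"].round(2))
E
python3 st.py
python3 held.py w5 -0.011
```

```text
t 10.7 a -0.1438 b 0.002 z 0.0427 yaw err deg -0.03 tilt [-0.0011 -0.0002]
F a,b,z -0.4 0.1 -2.3 grip 0.484 q [ 0.68  0.32 -0.99  2.08  0.34  0.91 -2.24]
10.75 [0.4415 0.0549 0.0432] [[0.9843, -0.1766, -0.0001], [-0.1766, -0.9843, -0.0003], [-0.0, 0.0003, -1.0]] [-0.  -0.1 -2.2] 0.48209144464111076
red (215, 0, 82, 138)
0 209 212 [ 0.1044 -0.0184] [ 0.1044 -0.0169] mid [ 0.1044 -0.0177] w 0.0015
14 200 313 [ 0.0998 -0.022 ] [0.0998 0.0209] mid [ 0.0998 -0.0005] w 0.0429
28 201 312 [ 0.0951 -0.0219] [0.0951 0.0208] mid [ 0.0951 -0.0006] w 0.0426
42 201 311 [ 0.0902 -0.0221] [0.0902 0.0206] mid [ 0.0902 -0.0008] w 0.0427
56 202 311 [ 0.0853 -0.022 ] [0.0853 0.0209] mid [ 0.0853 -0.0006] w 0.0429
70 203 310 [ 0.0802 -0.0219] [0.0802 0.0207] mid [ 0.0802 -0.0006] w 0.0426
84 204 310 [ 0.075  -0.0217] [0.075 0.021] mid [ 0.075  -0.0004] w 0.0427
98 204 309 [ 0.0697 -0.022 ] [0.0697 0.0208] mid [ 0.0697 -0.0006] w 0.0428
112 205 309 [ 0.0642 -0.0219] [0.0642 0.0211] mid [ 0.0642 -0.0004] w 0.0429
126 206 308 [ 0.0586 -0.0217] [0.0586 0.0209] mid [ 0.0586 -0.0004] w 0.0427
140 206 308 [ 0.0529 -0.022 ] [0.0529 0.0212] mid [ 0.0529 -0.0004] w 0.0432
154 207 307 [ 0.047  -0.0219] [0.047 0.021] mid [ 0.047  -0.0004] w 0.0429
168 208 307 [ 0.041  -0.0217] [0.0409 0.0213] mid [ 0.041  -0.0002] w 0.043
182 209 306 [ 0.0348 -0.0216] [0.0348 0.0211] mid [ 0.0348 -0.0002] w 0.0427
196 210 305 [ 0.0284 -0.0214] [0.0284 0.021 ] mid [ 0.0284 -0.0002] w 0.0424
```

View pics/w5.png

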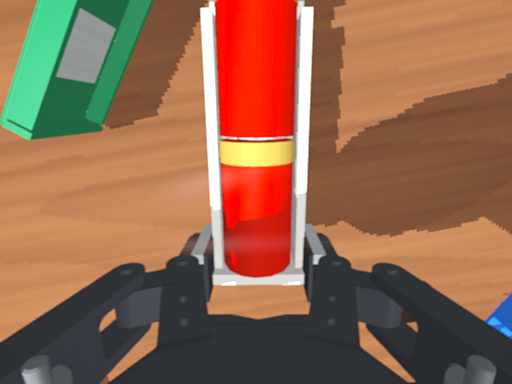

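The tray is still held straight and the flap shows at the upper left, clear of it. I'll correct the lateral offset and yaw, lower it and enter slowly.

jog_arm(
  deltas=[
    {"gripper": 0.4, "offset": [0, 0.0011, 0.0075], "rotation": [0, 0, 0.25]},
    {"gripper": 0.4, "offset": [0, 0.0011, 0.0075], "rotation": [0, 0, 0]},
    {"gripper": 0.4, "offset": [0, 0, 0], "rotation": [0, 0, 0]},
    {"gripper": 0.4, "offset": [0.005, 0, 0], "rotation": [0, 0, 0]},
    {"gripper": 0.4, "offset": [0.005, 0, 0], "rotation": [0, 0, 0]},
    {"gripper": 0.4, "offset": [0.003, 0, 0], "rotation": [0, 0, 0]},
    {"gripper": 0.4, "offset": [0.002, 0, 0], "rotation": [0, 0, 0]},
    {"gripper": 0.4, "offset": [0.002, 0, 0], "rotation": [0, 0, 0]},
    {"gripper": 0.4, "offset": [0.002, 0, 0], "rotation": [0, 0, 0]},
    {"gripper": 0.4, "offset": [0.002, 0, 0], "rotation": [0, 0, 0]},
    {"gripper": 0.4, "offset": [0.002, 0, 0], "rotation": [0, 0, 0]},
    {"gripper": 0.4, "offset": [0, 0, 0], "rotation": [0, 0, 0]},
  ],
)

```text
clock: 11.95
position: [0.4639, 0.0489, 0.0282]
ee_rot: [0.996, -0.091, 0.0, 0.0]
ft_force: [0.5, 0.5, -3.1]
grip_width: 0.481
grasp_force: 41.8
```

```bash
python3 st.py
```

```text
t 11.95 a -0.1202 b 0.0002 z 0.0282 yaw err deg -0.25 tilt [ 0.0003 -0.0004]
F a,b,z 0.4 0.6 -3.1 grip 0.481 q [ 0.64  0.39 -0.94  2.04  0.41  0.9  -2.27]
```

jog_arm(
  deltas=[
    {"gripper": 0.4, "offset": [0.003, 0, 0], "rotation": [0, 0, 0]},
    {"gripper": 0.4, "offset": [0.003, 0, 0], "rotation": [0, 0, 0]},
    {"gripper": 0.4, "offset": [0.003, 0, 0], "rotation": [0, 0, 0]},
    {"gripper": 0.4, "offset": [0.003, 0, 0], "rotation": [0, 0, 0]},
    {"gripper": 0.4, "offset": [0.003, 0, 0], "rotation": [0, 0, 0]},
    {"gripper": 0.4, "offset": [0, 0, 0], "rotation": [0, 0, 0]},
  ],
)

```text
clock: 12.55
position: [0.4789, 0.0462, 0.0282]
ee_rot: [0.996, -0.091, 0.0, 0.0]
ft_force: [0.4, 0.1, -2.3]
grip_width: 0.483
grasp_force: 41.8
```

```bash
python3 st.py
```

```text
t 12.55 a -0.1051 b 0.0002 z 0.0282 yaw err deg -0.25 tilt [ 0.0004 -0.0002]
F a,b,z 0.4 0.2 -2.3 grip 0.483 q [ 0.62  0.42 -0.92  2.01  0.43  0.91 -2.27]
```

jog_arm(
  deltas=[
    {"gripper": 0.4, "offset": [0.005, 0, 0], "rotation": [0, 0, 0]},
    {"gripper": 0.4, "offset": [0.005, 0, 0], "rotation": [0, 0, 0]},
    {"gripper": 0.4, "offset": [0.005, -0.0001, 0], "rotation": [0, 0, 0]},
    {"gripper": 0.4, "offset": [0.005, 0, 0], "rotation": [0, 0, 0]},
    {"gripper": 0.4, "offset": [0.005, 0, 0], "rotation": [0, 0, 0]},
    {"gripper": 0.4, "offset": [0.005, -0.0001, 0], "rotation": [0, 0, 0]},
    {"gripper": 0.4, "offset": [0.005, 0, 0], "rotation": [0, 0, 0]},
    {"gripper": 0.4, "offset": [0.005, 0, 0], "rotation": [0, 0, 0]},
    {"gripper": 0.4, "offset": [0.005, -0.0001, 0], "rotation": [0, 0, 0]},
    {"gripper": 0.4, "offset": [0.005, 0, 0], "rotation": [0, 0, 0]},
    {"gripper": 0.4, "offset": [0, 0, 0], "rotation": [0, 0, 0]},
  ],
)

```text
clock: 13.65
position: [0.5284, 0.0374, 0.0282]
ee_rot: [0.996, -0.091, 0.0, 0.0]
ft_force: [-0.1, 0.0, -3.0]
grip_width: 0.482
grasp_force: 41.8
```

```bash
python3 st.py
```

```text
t 13.65 a -0.0548 b 0.0002 z 0.0282 yaw err deg -0.26 tilt [ 0.0005 -0.0003]
F a,b,z -0.1 0.0 -3.0 grip 0.482 q [ 0.58  0.51 -0.87  1.89  0.48  0.96 -2.27]
```

jog_arm(
  deltas=[
    {"gripper": 0.4, "offset": [0.005, 0, 0], "rotation": [0, 0, 0]},
    {"gripper": 0.4, "offset": [0.005, 0, 0], "rotation": [0, 0, 0]},
    {"gripper": 0.4, "offset": [0.005, -0.0001, 0], "rotation": [0, 0, 0]},
    {"gripper": 0.4, "offset": [0.005, 0, 0], "rotation": [0, 0, 0]},
    {"gripper": 0.4, "offset": [0.005, 0, 0], "rotation": [0, 0, 0]},
    {"gripper": 0.4, "offset": [0.005, -0.0001, 0], "rotation": [0, 0, 0]},
    {"gripper": 0.4, "offset": [0.004, 0, 0], "rotation": [0, 0, 0]},
    {"gripper": 0.4, "offset": [0.003, 0, 0], "rotation": [0, 0, 0]},
    {"gripper": 0.4, "offset": [0, 0, 0.001], "rotation": [0, 0, 0]},
    {"gripper": 0.4, "offset": [0, 0, 0.001], "rotation": [0, 0, 0]},
    {"gripper": 0.4, "offset": [0, 0, 0], "rotation": [0, 0, 0]},
  ],
)

```text
clock: 14.75
position: [0.5638, 0.0311, 0.026]
ee_rot: [0.996, -0.09, -0.0, 0.0]
ft_force: [-0.3, -0.1, -3.1]
grip_width: 0.487
grasp_force: 41.7
```

```bash
python3 st.py
```

```text
t 14.75 a -0.0188 b 0.0003 z 0.026 yaw err deg -0.23 tilt [-0.0003 -0.0005]
F a,b,z -0.2 -0.2 -3.1 grip 0.487 q [ 0.54  0.58 -0.84  1.8   0.51  1.   -2.25]
```

jog_arm(
  deltas=[
    {"gripper": 0.4, "offset": [0, 0, 0.001], "rotation": [0, 0, 0]},
    {"gripper": 0.53, "offset": [0, 0, 0], "rotation": [0, 0, 0]},
    {"gripper": 0.58, "offset": [0, 0, 0], "rotation": [0, 0, 0]},
    {"gripper": 0.58, "offset": [0, 0, 0], "rotation": [0, 0, 0]},
    {"gripper": 0.58, "offset": [0, 0, 0], "rotation": [0, 0, 0]},
    {"gripper": 0.58, "offset": [0, 0, -0.01], "rotation": [0, 0, 0]},
    {"gripper": 0.58, "offset": [0, 0, -0.02], "rotation": [0, 0, 0]},
    {"gripper": 0.58, "offset": [0, 0, -0.02], "rotation": [0, 0, 0]},
    {"gripper": 0.58, "offset": [-0.02, 0, 0], "rotation": [0, 0, 0]},
    {"gripper": 0.3, "offset": [-0.025, 0, 0], "rotation": [0, 0, 0]},
    {"gripper": 0, "offset": [-0.02, 0, 0], "rotation": [0, 0, 0]},
    {"gripper": 0, "offset": [0, 0, 0], "rotation": [0, 0, 0]},
    {"gripper": 0, "offset": [0, 0, 0], "rotation": [0, 0, 0]},
    {"gripper": 0, "offset": [0, 0, 0], "rotation": [0, 0, 0]},
  ],
)

```text
clock: 16.15
position: [0.5011, 0.0425, 0.0757]
ee_rot: [0.996, -0.091, 0.001, 0.0]
ft_force: [-0.0, 0.4, 0.1]
grip_width: 0.001
grasp_force: 0.0
```

```bash
python3 st.py; python3 - <<'E'
from h import *
look("wrist","w6")
E
```

```text
t 16.15 a -0.0825 b 0.0005 z 0.0757 yaw err deg -0.27 tilt [ 0.0011 -0.0004]
F a,b,z -0.1 0.4 0.1 grip 0.001 q [ 0.65  0.39 -0.95  1.92  0.37  1.02 -2.21]
```

View pics/w6.png

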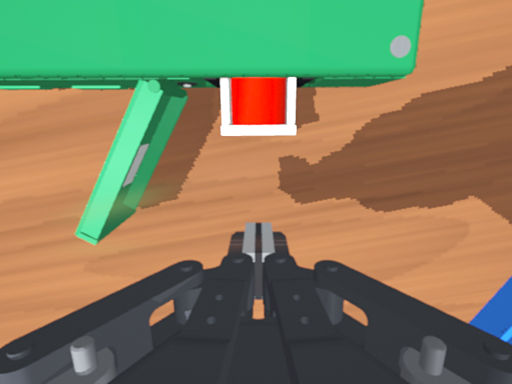

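The tray sits in the mouth, tail at (258,133), with the closed fingers behind it. Now I'll lower them and push.

jog_arm(
  deltas=[
    {"gripper": 0, "offset": [0, 0.0005, 0.016], "rotation": [0, 0, -0.25]},
    {"gripper": 0, "offset": [0, 0, 0.016], "rotation": [0, 0, 0]},
    {"gripper": 0, "offset": [0, 0, 0.016], "rotation": [0, 0, 0]},
    {"gripper": 0, "offset": [0.012, 0, 0], "rotation": [0, 0, 0]},
    {"gripper": 0, "offset": [0.012, 0, 0], "rotation": [0, 0, 0]},
    {"gripper": 0, "offset": [0.008, 0, 0], "rotation": [0, 0, 0]},
    {"gripper": 0, "offset": [0.004, 0, 0], "rotation": [0, 0, 0]},
    {"gripper": 0, "offset": [0.003, 0, 0], "rotation": [0, 0, 0]},
    {"gripper": 0, "offset": [0.003, 0, 0], "rotation": [0, 0, 0]},
    {"gripper": 0, "offset": [0, 0, 0], "rotation": [0, 0, 0]},
  ],
)

```text
clock: 17.2
position: [0.5417, 0.0348, 0.0274]
ee_rot: [0.996, -0.088, 0.0, 0.0]
ft_force: [-0.2, -0.6, -0.6]
grip_width: 0.002
grasp_force: 0.0
```

```bash
python3 st.py
```

```text
t 17.2 a -0.0412 b 0.0 z 0.0274 yaw err deg 0.01 tilt [ 0.0004 -0.0006]
F a,b,z -0.1 -0.6 -0.6 grip 0.002 q [ 0.57  0.54 -0.86  1.85  0.49  0.98 -2.26]
```

jog_arm(
  deltas=[
    {"gripper": 0, "offset": [0.002, 0, 0], "rotation": [0, 0, 0]},
    {"gripper": 0, "offset": [0.002, 0, 0], "rotation": [0, 0, 0]},
    {"gripper": 0, "offset": [0.002, 0, 0], "rotation": [0, 0, 0]},
    {"gripper": 0, "offset": [0.002, 0, 0], "rotation": [0, 0, 0]},
    {"gripper": 0, "offset": [0.002, 0, 0], "rotation": [0, 0, 0]},
  ],
)

```text
clock: 17.7
position: [0.5499, 0.0337, 0.027]
ee_rot: [0.996, -0.088, -0.001, 0.0]
ft_force: [-7.6, 0.5, 5.7]
grip_width: -0.001
grasp_force: 3.7
```

```bash
python3 st.py
```

```text
t 17.7 a -0.033 b 0.0004 z 0.027 yaw err deg 0.06 tilt [-0.0029 -0.0006]
F a,b,z -7.6 -0.8 5.7 grip -0.001 q [ 0.56  0.56 -0.85  1.83  0.5   0.99 -2.25]
```

jog_arm(
  deltas=[
    {"gripper": 0, "offset": [0.002, 0, 0], "rotation": [0, 0, 0]},
    {"gripper": 0, "offset": [0.002, 0, 0], "rotation": [0, 0, 0]},
    {"gripper": 0, "offset": [0, 0, 0], "rotation": [0, 0, 0]},
  ],
)

```text
clock: 18.0
position: [0.5554, 0.0323, 0.0271]
ee_rot: [0.996, -0.088, 0.0, 0.0]
ft_force: [-1.1, -0.1, -1.1]
grip_width: 0.002
grasp_force: 0.5
```

jog_arm(
  deltas=[
    {"gripper": 0, "offset": [0.002, 0, 0], "rotation": [0, 0, 0]},
    {"gripper": 0, "offset": [0.002, 0, 0], "rotation": [0, 0, 0]},
    {"gripper": 0, "offset": [0, 0, 0], "rotation": [0, 0, 0]},
  ],
)

```text
clock: 18.3
position: [0.5597, 0.0315, 0.0272]
ee_rot: [0.996, -0.088, 0.0, 0.0]
ft_force: [-0.6, -1.0, -0.2]
grip_width: 0.0
grasp_force: 0.2
```

```bash
python3 st.py
```

```text
t 18.3 a -0.0229 b -0.0 z 0.0272 yaw err deg -0.0 tilt [ 0.001  -0.0004]
F a,b,z -0.4 -1.1 -0.2 grip 0.0 q [ 0.55  0.57 -0.85  1.81  0.5   0.99 -2.25]
```

jog_arm(
  deltas=[
    {"gripper": 0, "offset": [0.002, 0, 0], "rotation": [0, 0, 0]},
    {"gripper": 0, "offset": [0.001, 0, 0], "rotation": [0, 0, 0]},
    {"gripper": 0, "offset": [0, 0, 0], "rotation": [0, 0, 0]},
  ],
)

```text
clock: 18.6
position: [0.5623, 0.0311, 0.0272]
ee_rot: [0.996, -0.088, 0.0, 0.0]
ft_force: [-3.5, 0.3, 2.0]
grip_width: -0.0
grasp_force: 1.2
```

jog_arm(
  deltas=[
    {"gripper": 0, "offset": [0.001, 0, 0], "rotation": [0, 0, 0]},
    {"gripper": 0, "offset": [0.001, 0, 0], "rotation": [0, 0, 0]},
    {"gripper": 0, "offset": [0, 0, 0], "rotation": [0, 0, 0]},
  ],
)

```text
clock: 18.9
position: [0.5645, 0.0308, 0.0272]
ee_rot: [0.996, -0.088, 0.0, 0.0]
ft_force: [-1.8, 0.2, 0.8]
grip_width: -0.002
grasp_force: 0.7
```

```bash
python3 st.py; python3 - <<'E'
from h import *
look("wrist","w7")
im=cv2.imread("pics/w7.png")[60:260,170:350];cv2.imwrite("pics/w7z.png",cv2.resize(im,None,fx=3,fy=3,interpolation=cv2.INTER_CUBIC))
E
```

```text
t 18.9 a -0.0181 b 0.0 z 0.0272 yaw err deg 0.01 tilt [ 0.0008 -0.0004]
F a,b,z -1.8 -0.1 0.8 grip -0.002 q [ 0.55  0.58 -0.84  1.8   0.51  1.   -2.25]
```

jog_arm(
  deltas=[
    {"gripper": 0, "offset": [0.001, 0, 0], "rotation": [0, 0, 0]},
    {"gripper": 0, "offset": [0, 0, 0], "rotation": [0, 0, 0]},
  ],
)

```text
clock: 19.15
position: [0.5654, 0.0305, 0.0272]
ee_rot: [0.996, -0.088, 0.0, 0.0]
ft_force: [-0.2, 0.8, 0.7]
grip_width: -0.005
grasp_force: 0.5
```

jog_arm(
  deltas=[
    {"gripper": 0, "offset": [0.001, 0, 0], "rotation": [0, 0, 0]},
    {"gripper": 0, "offset": [0, 0, 0], "rotation": [0, 0, 0]},
  ],
)

```text
clock: 19.35
position: [0.5662, 0.0304, 0.0272]
ee_rot: [0.996, -0.088, 0.0, 0.0]
ft_force: [-2.3, 0.3, 1.4]
grip_width: 0.002
grasp_force: 0.9
```

jog_arm(
  deltas=[
    {"gripper": 0, "offset": [0.0005, 0, 0], "rotation": [0, 0, 0]},
    {"gripper": 0, "offset": [0, 0, 0], "rotation": [0, 0, 0]},
  ],
)

```text
clock: 19.55
position: [0.5664, 0.0304, 0.0272]
ee_rot: [0.996, -0.088, -0.0, 0.0]
ft_force: [-3.8, 0.1, 3.1]
grip_width: -0.001
grasp_force: 1.9
```

jog_arm(
  deltas=[
    {"gripper": 0, "offset": [0.001, 0, 0], "rotation": [0, 0, 0]},
    {"gripper": 0, "offset": [0, 0, 0], "rotation": [0, 0, 0]},
  ],
)

```text
clock: 19.75
position: [0.5672, 0.0304, 0.0272]
ee_rot: [0.996, -0.088, -0.0, 0.0]
ft_force: [-5.4, 1.5, 3.5]
grip_width: -0.001
grasp_force: 2.7
```

jog_arm(
  deltas=[
    {"gripper": 0, "offset": [0.001, 0, 0], "rotation": [0, 0, 0]},
    {"gripper": 0, "offset": [0, 0, 0], "rotation": [0, 0, 0]},
  ],
)

```text
clock: 19.95
position: [0.568, 0.0303, 0.0272]
ee_rot: [0.996, -0.088, -0.0, 0.0]
ft_force: [-5.7, 1.1, 5.2]
grip_width: -0.005
grasp_force: 3.0
```

```bash
python3 st.py
```

```text
t 19.95 a -0.0146 b 0.0003 z 0.0272 yaw err deg 0.03 tilt [-0.001  -0.0004]
F a,b,z -5.8 0.1 5.2 grip -0.005 q [ 0.54  0.58 -0.84  1.79  0.51  1.   -2.25]
```

jog_arm(
  deltas=[
    {"gripper": 0, "offset": [-0.01, 0, 0], "rotation": [0, 0, 0]},
    {"gripper": 0, "offset": [-0.02, 0, 0], "rotation": [0, 0, 0]},
    {"gripper": 0, "offset": [-0.02, 0, 0], "rotation": [0, 0, 0]},
    {"gripper": 0, "offset": [0, 0, 0], "rotation": [0, 0, 0]},
    {"gripper": 0, "offset": [0, 0, 0], "rotation": [0, 0, 0]},
  ],
)

```text
clock: 20.45
position: [0.5196, 0.0385, 0.0275]
ee_rot: [0.996, -0.088, 0.001, 0.0]
ft_force: [0.0, 0.3, 0.3]
grip_width: 0.004
grasp_force: 0.0
```

```bash
python3 st.py; cat > tail.py <<'E'
from h import *
import sys
im,K,C=look("wrist",sys.argv[1])
yaw=np.radians(-10.15);ax=np.array([np.cos(yaw),np.sin(yaw),0]);ay=np.array([-ax[1],ax[0],0])
s=cv2.cvtColor(im,cv2.COLOR_BGR2HSV)
wh=cv2.inRange(s,(0,0,150),(180,70,255));wh[170:]=0;wh[:,:215]=0;wh[:,305:]=0
n,l,st,ce=cv2.connectedComponentsWithStats(wh)
i=1+st[1:,4].argmax();print(st[i]);x,y,w,h=st[i][:4]
for c in range(x+4,x+w,9):
    r=np.where(l[:,c]==i)[0];p=cast([(c,r.max()+.5),(c,r.min()-.5)],K,C,.042);print(c,r.min(),r.max(),"tail a",(p@ax-.5683).round(4),"b",(p@ay-.1297).round(4))
cv2.imwrite(f"pics/{sys.argv[1]}z.png",cv2.resize(im[0:150,160:360],None,fx=4,fy=4,interpolation=cv2.INTER_CUBIC))
E
python3 tail.py w8
```

```text
t 20.45 a -0.0636 b -0.0002 z 0.0275 yaw err deg 0.01 tilt [ 0.0014 -0.001 ]
F a,b,z -0.0 0.3 0.3 grip 0.004 q [ 0.59  0.5  -0.88  1.91  0.47  0.95 -2.27]
[ 215  119   90   15 1350]
219 119 133 tail a [-0.0075 -0.0016] b [0.0159 0.0156]
228 119 133 tail a [-0.0075 -0.0016] b [0.0122 0.012 ]
237 119 133 tail a [-0.0075 -0.0016] b [0.0085 0.0084]
246 119 133 tail a [-0.0075 -0.0016] b [0.0049 0.0048]
255 119 133 tail a [-0.0075 -0.0016] b [0.0012 0.0012]
264 119 133 tail a [-0.0075 -0.0016] b [-0.0024 -0.0024]
273 119 133 tail a [-0.0075 -0.0016] b [-0.0061 -0.006 ]
282 119 133 tail a [-0.0075 -0.0016] b [-0.0098 -0.0096]
291 119 133 tail a [-0.0075 -0.0016] b [-0.0134 -0.0133]
300 119 133 tail a [-0.0075 -0.0016] b [-0.0171 -0.0169]
```

View pics/w8z.png

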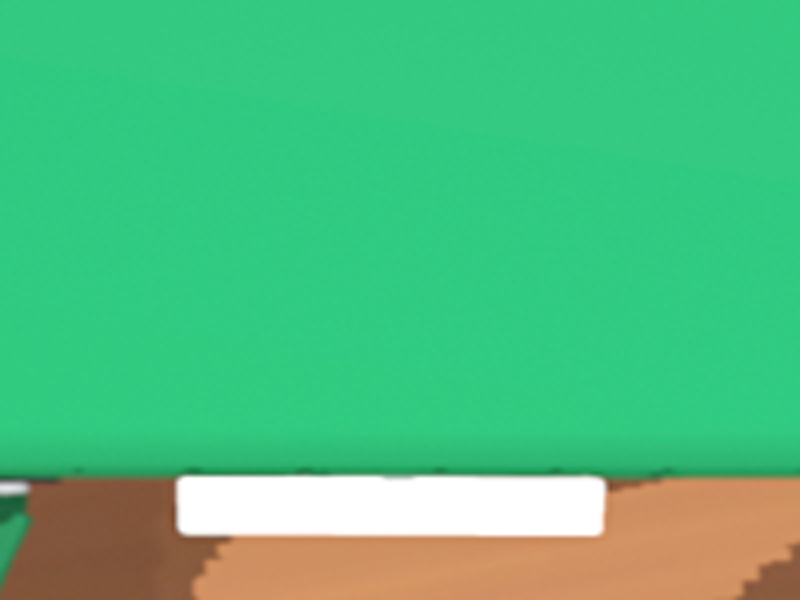

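jog_arm(
  deltas=[
    {"gripper": 0, "offset": [0.02, 0, 0], "rotation": [0, 0, 0]},
    {"gripper": 0, "offset": [0.018, 0, 0], "rotation": [0, 0, 0]},
    {"gripper": 0, "offset": [0.006, 0, 0], "rotation": [0, 0, 0]},
    {"gripper": 0, "offset": [0.001, 0, 0], "rotation": [0, 0, 0]},
    {"gripper": 0, "offset": [0, 0, 0], "rotation": [0, 0, 0]},
  ],
)

```text
clock: 21.0
position: [0.5632, 0.0312, 0.027]
ee_rot: [0.996, -0.088, -0.0, 0.0]
ft_force: [-0.0, -0.2, 0.4]
grip_width: -0.002
grasp_force: 0.0
```

```bash
python3 st.py
```

```text
t 21.0 a -0.0194 b 0.0003 z 0.027 yaw err deg 0.03 tilt [-0.0004 -0.0002]
F a,b,z 0.0 -0.2 0.4 grip -0.002 q [ 0.55  0.58 -0.84  1.8   0.51  1.   -2.25]
```

jog_arm(
  deltas=[
    {"gripper": 0, "offset": [0.001, 0, 0], "rotation": [0, 0, 0]},
    {"gripper": 0, "offset": [0, 0, 0], "rotation": [0, 0, 0]},
  ],
)

```text
clock: 21.2
position: [0.5642, 0.0308, 0.0273]
ee_rot: [0.996, -0.088, 0.0, 0.0]
ft_force: [0.0, -0.6, -0.3]
grip_width: -0.002
grasp_force: 0.0
```

jog_arm(
  deltas=[
    {"gripper": 0, "offset": [0.001, 0, 0], "rotation": [0, 0, 0]},
    {"gripper": 0, "offset": [0, 0, 0], "rotation": [0, 0, 0]},
  ],
)

```text
clock: 21.4
position: [0.5655, 0.0305, 0.0273]
ee_rot: [0.996, -0.088, 0.0, 0.0]
ft_force: [-0.7, -0.1, 0.9]
grip_width: -0.0
grasp_force: 0.0
```

jog_arm(
  deltas=[
    {"gripper": 0, "offset": [0.001, 0, 0], "rotation": [0, 0, 0]},
    {"gripper": 0, "offset": [0, 0, 0], "rotation": [0, 0, 0]},
  ],
)

```text
clock: 21.6
position: [0.5663, 0.0304, 0.0272]
ee_rot: [0.996, -0.088, -0.0, 0.0]
ft_force: [-1.1, -0.4, 0.7]
grip_width: 0.001
grasp_force: 0.7
```

```bash
python3 st.py
```

```text
t 21.6 a -0.0162 b 0.0001 z 0.0272 yaw err deg 0.02 tilt [-0.0004 -0.0005]
F a,b,z -1.0 -0.5 0.7 grip 0.001 q [ 0.54  0.58 -0.84  1.79  0.51  1.   -2.25]
```

The contact trace shows it snapped home: the force fell to zero at a=-17 mm, and after about 2 mm of over-travel it came back to that same position. Now the flap: I'll retreat, lift and come down outside its outer face.

jog_arm(
  deltas=[
    {"gripper": 0, "offset": [-0.02, 0, 0], "rotation": [0, 0, 0]},
    {"gripper": 0, "offset": [-0.02, 0, 0], "rotation": [0, 0, 0]},
    {"gripper": 0, "offset": [0, 0, -0.025], "rotation": [0, 0, 0]},
    {"gripper": 0, "offset": [0, 0, -0.025], "rotation": [0, 0, 0]},
    {"gripper": 0, "offset": [0, 0, -0.025], "rotation": [0, 0, 0]},
    {"gripper": 0, "offset": [0, -0.0315, 0], "rotation": [0, 0, 0]},
    {"gripper": 0, "offset": [0, -0.0315, 0], "rotation": [0, 0, 0]},
    {"gripper": 0, "offset": [0, -0.0315, 0], "rotation": [0, 0, 0]},
    {"gripper": 0, "offset": [0, -0.0315, 0], "rotation": [0, 0, 0]},
    {"gripper": 0, "offset": [0, 0, 0], "rotation": [0, 0, 0]},
    {"gripper": 0, "offset": [0, 0, 0], "rotation": [0, 0, 0]},
  ],
)

```text
clock: 22.7
position: [0.5491, 0.1621, 0.102]
ee_rot: [0.996, -0.088, -0.0, 0.0]
ft_force: [0.6, -0.7, 0.1]
grip_width: -0.001
grasp_force: 0.0
```

```bash
python3 st.py; python3 tail.py w9|head -3; python3 - <<'E'
from h import *
# flap from wrist pic: green below casing edge; fit its top rectangle at z=.06
yaw=np.radians(-10.15);ax=np.array([np.cos(yaw),np.sin(yaw),0]);ay=np.array([-ax[1],ax[0],0])
im,K,C=look("wrist")
s=cv2.cvtColor(im,cv2.COLOR_BGR2HSV);g=cv2.inRange(s,(60,100,30),(90,255,255))
h,w=g.shape;uv=np.argwhere(g)[:,::-1]
p=cast(uv,K,C,.06);a=p@ax-.5683;b=p@ay-.1297
k=(a<-.02)&(a>-.12)&(b>0)&(b<.12)
v=s[uv[:,1],uv[:,0],2]
k&=v>150
c=np.c_[a[k],b[k]].astype(np.float32);r=cv2.minAreaRect(c);print(len(c),cv2.boxPoints(r).round(4).tolist(),c.min(0),c.max(0))
vx,vy,x,y=cv2.fitLine(c,cv2.DIST_HUBER,0,.001,.001).ravel();d=np.array([vx,vy])*-np.sign(vx);print("q",np.arctan2(-d[0],-d[1]),"pt",x,y)
E
```

```text
t 22.7 a -0.0563 b 0.1267 z 0.102 yaw err deg 0.11 tilt [-0.0001 -0.0003]
F a,b,z 0.7 -0.6 0.1 grip -0.001 q [ 0.38  0.51 -0.93  1.72  0.45  1.14 -2.43]
747 [[-0.08980000019073486, 0.09279999881982803], [-0.05939999967813492, 0.07639999687671661], [-0.05350000038743019, 0.08739999681711197], [-0.08380000293254852, 0.1039000004529953]] [-0.08895588  0.07669832] [-0.05924283  0.10278777]
q 2.1660833 pt -0.068703085 0.08772731Traceback (most recent call last):
  File "tail.py", line 8, in <module>
    i=1+st[1:,4].argmax();print(st[i]);x,y,w,h=st[i][:4]
        ~~~~~~~~~~~~~~~^^
ValueError: attempt to get argmax of an empty sequence
```

```bash
python3 - <<'E'
import numpy as np
p=np.array([-.0563,.1267])
for q in [2.1,1.9,1.7,1.5,1.3,1.1,.9,.7,.5,.35,.2,.1,.05,0]:
    d=np.array([-np.sin(q),-np.cos(q)]);n=np.array([-np.cos(q),np.sin(q)])
    t=np.array([-.004,.052])+.072*d+n*(.008+abs(np.cos(q))*.011+abs(np.sin(q))*.015)
    s=t-p;print(q,t.round(4),"tx",s[0].round(4),"ty",(-s[1]).round(4));p=t
E
```

```text
2.1 [-0.0528  0.1112] tx 0.0035 ty 0.0155
1.9 [-0.0638  0.0996] tx -0.011 ty 0.0116
1.7 [-0.0723  0.0854] tx -0.0085 ty 0.0143
1.5 [-0.0775  0.0706] tx -0.0052 ty 0.0148
1.3 [-0.0802  0.0572] tx -0.0027 ty 0.0134
1.1 [-0.0801  0.0428] tx 0.0 ty 0.0144
0.9 [-0.0769  0.0281] tx 0.0032 ty 0.0148
0.7 [-0.0703  0.0137] tx 0.0066 ty 0.0143
0.5 [-0.0603  0.0007] tx 0.01 ty 0.013
0.35 [-0.0507 -0.0076] tx 0.0096 ty 0.0083
0.2 [-0.0396 -0.0142] tx 0.0111 ty 0.0067
0.1 [-0.0315 -0.0176] tx 0.0081 ty 0.0034
0.05 [-0.0273 -0.0189] tx 0.0042 ty 0.0013
0 [-0.023 -0.02 ] tx 0.0043 ty 0.0011
```

jog_arm(
  deltas=[
    {"gripper": 0, "offset": [0, 0, 0.02], "rotation": [0, 0, 0]},
    {"gripper": 0, "offset": [0, 0, 0.02], "rotation": [0, 0, 0]},
    {"gripper": 0, "offset": [0, 0, 0.02], "rotation": [0, 0, 0]},
    {"gripper": 0, "offset": [0, 0, 0], "rotation": [0, 0, 0]},
  ],
)

```text
clock: 23.2
position: [0.548, 0.1592, 0.0398]
ee_rot: [0.996, -0.089, -0.002, 0.001]
ft_force: [-0.8, -0.8, -0.5]
grip_width: -0.002
grasp_force: 0.0
```

jog_arm(
  deltas=[
    {"gripper": 0, "offset": [0.0015, 0.006, 0], "rotation": [0, 0, 0]},
    {"gripper": 0, "offset": [0.0015, 0.007, 0], "rotation": [0, 0, 0]},
    {"gripper": 0, "offset": [-0.0055, 0.006, 0], "rotation": [0, 0, 0]},
    {"gripper": 0, "offset": [-0.0055, 0.006, 0], "rotation": [0, 0, 0]},
    {"gripper": 0, "offset": [-0.0043, 0.007, 0], "rotation": [0, 0, 0]},
    {"gripper": 0, "offset": [-0.0043, 0.007, 0], "rotation": [0, 0, 0]},
    {"gripper": 0, "offset": [-0.0026, 0.0074, 0], "rotation": [0, 0, 0]},
    {"gripper": 0, "offset": [-0.0026, 0.0074, 0], "rotation": [0, 0, 0]},
    {"gripper": 0, "offset": [-0.0013, 0.0067, 0], "rotation": [0, 0, 0]},
    {"gripper": 0, "offset": [-0.0013, 0.0067, 0], "rotation": [0, 0, 0]},
    {"gripper": 0, "offset": [0, 0.0072, 0], "rotation": [0, 0, 0]},
    {"gripper": 0, "offset": [0, 0.0072, 0], "rotation": [0, 0, 0]},
    {"gripper": 0, "offset": [0, 0, 0], "rotation": [0, 0, 0]},
  ],
)

```text
clock: 24.5
position: [0.5109, 0.084, 0.042]
ee_rot: [0.996, -0.089, -0.0, 0.001]
ft_force: [0.8, -0.8, 0.4]
grip_width: 0.003
grasp_force: 0.0
```

```bash
python3 st.py; cat > flap.py <<'E'
from h import *
yaw=np.radians(-10.15);ax=np.array([np.cos(yaw),np.sin(yaw),0]);ay=np.array([-ax[1],ax[0],0])
for n in("wrist","top"):
    im,K,C=look(n)
    s=cv2.cvtColor(im,cv2.COLOR_BGR2HSV);g=cv2.inRange(s,(60,100,30),(90,255,255))
    uv=np.argwhere(g)[:,::-1];p=cast(uv,K,C,.06);a=p@ax-.5683;b=p@ay-.1297
    k=(a<-.018)&(a>-.12)&(b>-.07)&(b<.12)&(s[uv[:,1],uv[:,0],2]>150)
    c=np.c_[a[k],b[k]].astype(np.float32);print(n,len(c))
    if len(c)>10:
        vx,vy,x,y=cv2.fitLine(c,cv2.DIST_HUBER,0,.001,.001).ravel();d=np.array([vx,vy])*-np.sign(vx);print("q",np.arctan2(-d[0],-d[1]),"min",c.min(0),"max",c.max(0))
E
python3 flap.py
```

```text
t 24.5 a -0.0802 b 0.043 z 0.042 yaw err deg -0.07 tilt [-0.0003 -0.0012]
F a,b,z 1.0 -0.6 0.4 grip 0.003 q [ 0.53  0.48 -0.92  1.91  0.46  0.98 -2.35]
wrist 4583
q 1.1405588 min [-0.08327113  0.01391266] max [-0.01823594  0.05368921]
top 0
```

jog_arm(
  deltas=[
    {"gripper": 0, "offset": [0.0016, 0.0074, 0], "rotation": [0, 0, 0]},
    {"gripper": 0, "offset": [0.0016, 0.0074, 0], "rotation": [0, 0, 0]},
    {"gripper": 0, "offset": [0.0033, 0.0072, 0], "rotation": [0, 0, 0]},
    {"gripper": 0, "offset": [0.0033, 0.0072, 0], "rotation": [0, 0, 0]},
    {"gripper": 0, "offset": [0.005, 0.0065, 0], "rotation": [0, 0, 0]},
    {"gripper": 0, "offset": [0.005, 0.0065, 0], "rotation": [0, 0, 0]},
    {"gripper": 0, "offset": [0.0048, 0.0042, 0], "rotation": [0, 0, 0]},
    {"gripper": 0, "offset": [0.0048, 0.0042, 0], "rotation": [0, 0, 0]},
    {"gripper": 0, "offset": [0.0055, 0.0034, 0], "rotation": [0, 0, 0]},
    {"gripper": 0, "offset": [0.0055, 0.0034, 0], "rotation": [0, 0, 0]},
    {"gripper": 0, "offset": [0.004, 0.0017, 0], "rotation": [0, 0, 0]},
    {"gripper": 0, "offset": [0.004, 0.0017, 0], "rotation": [0, 0, 0]},
    {"gripper": 0, "offset": [0.003, 0.001, 0], "rotation": [0, 0, 0]},
    {"gripper": 0, "offset": [0.002, 0.001, 0], "rotation": [0, 0, 0]},
    {"gripper": 0, "offset": [0, 0, 0], "rotation": [0, 0, 0]},
  ],
)

```text
clock: 26.1
position: [0.5527, 0.0141, 0.0422]
ee_rot: [0.996, -0.088, 0.0, 0.0]
ft_force: [0.5, -0.1, 0.6]
grip_width: 0.003
grasp_force: 0.0
```

```bash
python3 st.py
```

```text
t 26.1 a -0.0268 b -0.0184 z 0.0422 yaw err deg 0.01 tilt [ 0.0003 -0.0005]
F a,b,z 0.5 0.0 0.6 grip 0.003 q [ 0.61  0.54 -0.87  1.82  0.48  1.01 -2.21]
```

jog_arm(
  deltas=[
    {"gripper": 0, "offset": [0.002, 0, 0], "rotation": [0, 0, 0]},
    {"gripper": 0, "offset": [0.001, 0, 0], "rotation": [0, 0, 0]},
    {"gripper": 0, "offset": [0, 0, 0], "rotation": [0, 0, 0]},
  ],
)

```text
clock: 26.4
position: [0.5555, 0.0137, 0.0422]
ee_rot: [0.996, -0.088, 0.0, 0.0]
ft_force: [0.3, 0.3, 0.4]
grip_width: -0.0
grasp_force: 0.0
```

jog_arm(
  deltas=[
    {"gripper": 0, "offset": [0.001, 0, 0], "rotation": [0, 0, 0]},
    {"gripper": 0, "offset": [0, 0, 0], "rotation": [0, 0, 0]},
  ],
)

```text
clock: 26.6
position: [0.5565, 0.0135, 0.0422]
ee_rot: [0.996, -0.088, 0.0, 0.0]
ft_force: [-1.0, 0.9, 0.1]
grip_width: 0.004
grasp_force: 0.0
```

jog_arm(
  deltas=[
    {"gripper": 0, "offset": [0.001, 0, 0], "rotation": [0, 0, 0]},
    {"gripper": 0, "offset": [0, 0, 0], "rotation": [0, 0, 0]},
  ],
)

```text
clock: 26.8
position: [0.5567, 0.0135, 0.0421]
ee_rot: [0.996, -0.088, -0.001, 0.0]
ft_force: [-5.0, 0.3, 2.6]
grip_width: 0.001
grasp_force: 2.4
```

```bash
python3 st.py
```

```text
t 26.8 a -0.0227 b -0.0183 z 0.0421 yaw err deg 0.03 tilt [-0.0014 -0.0007]
F a,b,z -5.0 -0.6 2.6 grip 0.001 q [ 0.6   0.55 -0.87  1.81  0.49  1.02 -2.21]
```

The flap stops firmly with its outer face 12 mm off the casing, so it is shut. I'll retreat and verify.

jog_arm(
  deltas=[
    {"gripper": 0, "offset": [0.0008, 0, 0], "rotation": [0, 0, 0]},
    {"gripper": 0, "offset": [0, 0, 0], "rotation": [0, 0, 0]},
    {"gripper": 0, "offset": [-0.005, 0, 0], "rotation": [0, 0, 0]},
    {"gripper": 0, "offset": [-0.02, 0, 0], "rotation": [0, 0, 0]},
    {"gripper": 0, "offset": [-0.03, 0, -0.01], "rotation": [0, 0, 0]},
    {"gripper": 0, "offset": [-0.03, 0, -0.04], "rotation": [0, 0, 0]},
    {"gripper": 0, "offset": [0, 0, -0.04], "rotation": [0, 0, 0]},
    {"gripper": 0, "offset": [0, 0, -0.04], "rotation": [0, 0, 0]},
    {"gripper": 0, "offset": [0, 0, 0], "rotation": [0, 0, 0]},
    {"gripper": 0, "offset": [0, 0, 0], "rotation": [0, 0, 0]},
  ],
)

```text
clock: 27.8
position: [0.4751, 0.0279, 0.1729]
ee_rot: [0.996, -0.089, 0.001, 0.001]
ft_force: [-0.5, -0.5, -0.2]
grip_width: -0.005
grasp_force: 0.0
```

```bash
python3 st.py; python3 - <<'E'
from h import *
yaw=np.radians(-10.15);ax=np.array([np.cos(yaw),np.sin(yaw),0]);ay=np.array([-ax[1],ax[0],0])
im,K,C=look("wrist","w10");s=cv2.cvtColor(im,cv2.COLOR_BGR2HSV);g=cv2.inRange(s,(60,100,30),(90,255,255))
def px(a,b,z): return proj((.5683+a)*ax+(.1297+b)*ay+[0,0,z],K,C)[0]
# per column b: nearest-to-robot bright green on flap top plane z=.06
for b in np.arange(-.06,.07,.01):
    out=[]
    for a in np.arange(-.03,.004,.0007):
        u,v=px(a,b,.06).round().astype(int)
        if 0<=v<384 and 0<=u<512 and g[v,u] and s[v,u,2]>135: out.append(a)
    print(round(b,3),"outer edge a",None if not out else round(min(out),4))
E
```

```text
t 27.8 a -0.1055 b -0.0186 z 0.1729 yaw err deg -0.03 tilt [ 0.0027 -0.0019]
F a,b,z -0.4 -0.6 -0.2 grip -0.005 q [ 0.85  0.18 -1.07  1.89  0.17  1.17 -2.03]
-0.06 outer edge a -0.0027
-0.05 outer edge a -0.0027
-0.04 outer edge a -0.0139
-0.03 outer edge a -0.0153
-0.02 outer edge a -0.0139
-0.01 outer edge a -0.0139
0.0 outer edge a -0.0139
0.01 outer edge a -0.0139
0.02 outer edge a -0.0139
0.03 outer edge a -0.0139
0.04 outer edge a -0.0132
0.05 outer edge a -0.0125
0.06 outer edge a -0.002
```

```bash
python3 -c "
from workcell import workorder
print(workorder.hand_in())"
```

```text
the job is handed in; nothing more can be done
None
```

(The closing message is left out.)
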